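Stack a snack pack in the packing nest

ROBOT

A 6-joint arm with a two-finger parallel gripper is mounted at the origin on the work surface. World frame = base frame: x ahead of the robot, y to its left, z up, the work surface at z = 0. Lengths are in m, angles in rad, forces in N, time in s.
With the tool pointing down it reaches from about 0.35 to 0.875 m from the base axis. Payload 4.2 kg.
Tool frame: the origin (TCP) lies at the very end of the fingers, on their centre line; the grasp point (between the pads) lies bot.grip_point_offset behind it (bot.grip_point_offset is the distance from the TCP to the grasp point, in m); z points along the fingers, x is the direction in which the jaws open and shut, and the axes are right-handed (so a half turn about z gives the same grasp; the last joint's range is limited). The gripper opens to 85 mm and grips with 20 to 120 N. Pads are 22 mm wide; open, the fingers measure 114 mm over their backs; the gripper's body (76 mm by 85 mm) begins 54 mm behind the grasp point. The pads swing forward as they close: fully open they stand 13 mm farther back than shut.
Start: joints at [-0.915, 0.385, 0.008, 0, -1.194, -0.259], TCP at [0.242, -0.576, 0.231] pointing down, gripper open.
Joint ranges: [-3.14, 3.14], [-1.21, 2.06], [-1.07, 1.41], [-3.16, 2.05], [-2.99, -0.16], [-3.1, 3.1]. Speed limits (rad/s): [2.79, 2.79, 3.14, 3.14, 3.14, 3.14].

INTERFACE

Orientations are given as a unit quaternion [w, x, y, z].
In Python, from rig import bot, eyes gives the robot as it stands.
- The arm moves only by the tool jog_arm, never from a script. Its argument "increments" is a list of rows, each a list of 4 numbers: the shift along the world's x, y, z in cm, then the turn about the world's z in rad. A call has 1 to 10 rows; each row is the pose to reach, as a shift and turn from the pose measured when the call began; what a row does not reach only later rows make up. A row lasts 1/12 s, in which the tool goes at most 41.7 mm and 7.16 degrees, less where a joint would pass 70% of its speed; a pose out of reach is approached as far as the arm can. A call with a gripper value outside its range is refused whole. "grip" is the finger opening in cm, from 0 to 8.54, set as the call begins (left out, the last holds). The fingers move at their own pace and stop on an object; "force" is the grip in N (left out, the last holds). Time passes only in rows, so rows that repeat a pose let the fingers close. It gives the time, the measured TCP pose, the force and the opening at its end, in the units of the state.
- bot.get_obs(): the state, without advancing time (a new reading comes with each control period).
- eyes.grab_frame(name): name is "scene" or "top" or "wrist"; returns the picture (480x640x3 uint8, red, green, blue); there is no depth.
- eyes.camera_params(name): a dict with "fovy" (degrees; the focal length in pixels is half the picture's height over the tangent of half this angle, whatever the lens; pixels are square), "cx", "cy" (the principal point, pixels), "R" (3x3) and "t" (3): a world point X has camera coordinates R X + t. Camera axes: x right, y down, z forward; pixel columns grow to the right and rows downward; lengths in m; the calibration is good to about 2 mm. The wrist camera is an equidistant fisheye: a pixel r from the principal point sees the ray r / f radians off the axis. A picture is of the moment at which its call begins: read the wrist's pose just before it. camera_params takes no time and is no camera call; for the wrist camera it gives the pose at the moment of the call.
- bot.sign_off(): hands the job in, once; it reports no verdict.
Trained networks look in the newest picture that a camera, given by its name, has taken for a name from the list of things; names that differ only in an ending like _2 or _b are one class to them, and where a whole thing is asked for, a point or a joint stands for the part that bears it (a point fixed in the world has none). Each returns a list of dicts, best first, with "confidence" (0 to 1); they miss things now and then, are a little off and sometimes report something else, mostly with a low value. They report only what shows in the picture. A call takes as long as a camera call.
- eyes.search_frame(name, camera): "point" ([column, row] in pixels, amid what is visible of it).
- eyes.masks_of(name, camera): "pixels" (480x640 bool, what is visible of it) and "point" ([column, row] in pixels, amid what is visible of it).
The state is a dict: "clock": time; "joints": joint angles; "dq": joint speeds; "tau": joint torques, N m; "tcp_pos": TCP position; "orientation": TCP orientation; "ft_force": force on the tool from outside, world axes, zero at the start; "moment": the same for the moment, N m; "finger_gap": opening from 0.0 (shut) to 1.0 (fully open).
Only numpy, scipy, OpenCV 4.12 (cv2) and the standard library are available. Lean on these libraries where they do the work, as an engineer would, in place of code of your own. Each camera call takes 0.05 s, during which the arm holds its last target.

TASK

Make up a snack pack at the shop's packing counter: take the black meat tray out of its stock lane by its ends, set it down on the green board and let go, then take it again by its long sides and lower it into the packing nest. Lay the white cracker insert squarely on the tray in the nest, then the orange lid on top, so that all three sit level, one on another, inside the nest's end walls. Set every piece down gently, without dropping it, and leave the blue lid and everything else where it stands.

Things in the scene. Friction and masses are not known exactly. Their poses are not given: they have to be found in the camera images.
- tray_center (a point): centre (half-way up) of the black rectangular food tray filled to the rim with pink sliced meat, 68 (its x) x 48 (its y) x 34 mm (z, up), about 140 g, loose. It starts in the stock lane, where its long sides are within 5 mm of the lane's walls, so that it can be gripped only by its two ends (68 mm across, closing along its x).
- insert_center (a point): centre of the white shallow insert with two compartments filled to the rim with tan crackers, 68 (x) x 48 (y) x 14 mm (z, up), about 60 g, loose, lying flat on the counter, open side up, at a random yaw. It goes on top of the tray.
- lid_center (a point): centre of the orange flat lid with a pale panel on top, 68 (x) x 48 (y) x 10 mm (z, up), about 50 g, loose, lying flat on the counter at a random yaw. It goes on top of the insert.
- nest_floor (a point): centre of the packing nest's pocket floor, 6 mm above the counter; x along the pocket's length, z up. Fixed. Pocket 74 x 54 mm (3 mm of play round the pieces), walls 60 mm above this floor, their top 7 mm (blue) sloping out 5 mm as a lead-in. Stack heights above this floor: tray 0 to 34, insert 34 to 48, lid 48 to 58 mm. Half a turn of a piece makes no difference.
- nest: the nest itself, origin under its base plate (130 x 100 x 6 mm): two C-shaped aluminium ends, each an end wall 8 mm thick across x with corner posts 6 mm thick that reach in 12 mm along the long sides. The middle 50 mm of both long sides is open down to the base plate for the fingers, so pieces go in held across their 48 mm width.
- lane_floor (a point): centre of the floor of the grey stock lane, 3 mm above the counter; x along the lane, z up. Fixed. Lane 200 mm long, 58 mm wide inside, walls 5 mm thick rising 43 mm above this floor, both ends open; the tray stands near its middle with its length along the lane.
- board_center (a point): centre of the top of the fixed green board, 160 (x) x 140 (y) x 8 mm, where the tray is set down; the top is 8 mm above the counter.
- spare_lid: blue spare lid, the same 68 x 48 x 10 mm as the orange one, lying on the counter; origin at the centre of its underside. To be left alone.
- tin: low brass-coloured tin, 68 mm across, 30 mm high; origin at the centre of its underside. To be left alone.
- tape: yellow roll of tape lying flat, 60 mm across, 18 mm high; origin at the centre of its underside. To be left alone.
- jar: green glass jar, 56 mm across, 65 mm high; origin at the centre of its underside. To be left alone.
- bottle: green bottle, 72 mm across, 220 mm high; origin at the centre of its underside. To be left alone.
- carton: dark red carton, 50 x 90 x 55 mm; origin at the centre of its underside. To be left alone.

How it is judged:
On the way, in this order (a step that is already met when the one before it is completed fails the run):
1. the tray stands level on the green board, let go (x of tray_center in the frame of board_center between -0.08 and 0.08 m and y of tray_center in the frame of board_center between -0.07 and 0.07 m and z of tray_center in the frame of board_center between 0.013 and 0.021 m and angle between tray_center's own z axis and vertical below 0.07 rad and contact force between the fingers and tray below 0.1 N), for 0.2 s.
2. the tray sits level on the nest's floor, let go (horizontal distance between tray_center and nest_floor below 0.006 m and z of tray_center in the frame of nest_floor between 0.013 and 0.021 m and angle between the x axis of tray_center and the x axis of nest_floor, either way round below 0.12 rad and angle between tray_center's own z axis and vertical below 0.07 rad and contact force between the fingers and tray below 0.1 N and linear speed of tray below 0.02 m/s), for 0.2 s.
3. the insert sits level on the tray in the nest, let go (horizontal distance between insert_center and nest_floor below 0.006 m and z of insert_center in the frame of nest_floor between 0.037 and 0.045 m and angle between the x axis of insert_center and the x axis of nest_floor, either way round below 0.12 rad and angle between insert_center's own z axis and vertical below 0.07 rad and contact force between the fingers and insert below 0.1 N and linear speed of insert below 0.02 m/s), for 0.2 s.
4. the orange lid sits level on the insert in the nest, let go (horizontal distance between lid_center and nest_floor below 0.006 m and z of lid_center in the frame of nest_floor between 0.049 and 0.057 m and angle between the x axis of lid_center and the x axis of nest_floor, either way round below 0.12 rad and angle between lid_center's own z axis and vertical below 0.07 rad and contact force between the fingers and lid below 0.1 N and linear speed of lid below 0.02 m/s), for 0.2 s.
At the end, for the whole second after the job is handed in: Tray, insert and orange lid stacked in that order in the nest, let go, at rest, level to 0.07 rad, within 6 mm of the pocket's centre, within 0.12 rad of its length (either way round), centres 17, 41 and 53 mm above its floor, within 4 mm (all of step 2 and all of step 3 and all of step 4); the robot touches nothing.
It fails at once if the tray is dropped or thrown (moves faster than 0.45 m/s, as after a fall of 10 mm, when not held) (contact force between the fingers and tray below 0.05 N and linear speed of tray above 0.45 m/s).
It fails at once if the insert is dropped or thrown (moves faster than 0.45 m/s, as after a fall of 10 mm, when not held) (contact force between the fingers and insert below 0.05 N and linear speed of insert above 0.45 m/s).
It fails at once if the orange lid is dropped or thrown (moves faster than 0.45 m/s, as after a fall of 10 mm, when not held) (contact force between the fingers and lid below 0.05 N and linear speed of lid above 0.45 m/s).
It fails at once if a bystander (blue lid, tin, tape, jar, bottle or carton) is moved by more than 30 mm (distance of any of spare_lid, tin, tape, jar, bottle, carton from where it was at the start of the episode above 0.03 m).
It also fails if it takes over 72 s, if anything falls off the work surface, if the arm or the gripper's body presses on something with over 40 N, if the wrist force passes 120 N, or if a joint passes its speed limit or range.

## Working session

There is one attempt and no reset: what is moved stays moved. The work goes in short steps, Python scripts to look and compute and a tool call to move; the robot and the scene stay as the last step left them, time stands still between calls to the robot, and variables do not carry over. Pictures are saved under pics/ and viewed, and the job is handed in when it is done.

Besides the shell and the picture viewer there is one more tool, called after "Call:" by a JSON object that holds its "api" and its "payload", one argument or row to a line. jog_arm: Moves the arm, as the interface text tells. Its arguments: {"type":"object","properties":{"increments":{"type":"array","items":{"type":"array","items":{"type":"number"}}},"grip":{"type":"number"},"force":{"type":"number"}},"required":["increments"]}

```bash
ls; mkdir -p pics; cat > h.py <<'E'
import numpy as np, cv2
from rig import bot, eyes
def cam(n):
    p=eyes.camera_params(n); p['f']=240/np.tan(np.radians(p['fovy'])/2); p['R']=np.array(p['R']);p['t']=np.array(p['t']); p['fish']=(n=='wrist'); return p
def ray(p,uv):
    u=(uv[0]-p['cx'])/p['f']; v=(uv[1]-p['cy'])/p['f']
    if p['fish']:
        r=np.hypot(u,v); d=np.array([u/r*np.sin(r),v/r*np.sin(r),np.cos(r)]) if r>1e-9 else np.array([0,0,1.])
    else: d=np.array([u,v,1.])
    d/=np.linalg.norm(d)
    return -p['R'].T@p['t'], p['R'].T@d
def atz(p,uv,z):
    o,d=ray(p,uv); return o+d*(z-o[2])/d[2]
def proj(p,X):
    c=p['R']@np.asarray(X,float)+p['t']
    if p['fish']:
        r=np.hypot(c[0],c[1]); th=np.arctan2(r,c[2]); k=th/r if r>1e-12 else 0
        return np.array([p['cx']+p['f']*c[0]*k,p['cy']+p['f']*c[1]*k])
    return np.array([p['cx']+p['f']*c[0]/c[2],p['cy']+p['f']*c[1]/c[2]])
def tri(p1,u1,p2,u2):
    o1,d1=ray(p1,u1);o2,d2=ray(p2,u2)
    A=np.stack([d1,-d2],1);s=np.linalg.lstsq(A,o2-o1,rcond=None)[0]
    a=o1+d1*s[0];b=o2+d2*s[1];return (a+b)/2,np.linalg.norm(a-b)
def save(n,f):
    im=eyes.grab_frame(n); cv2.imwrite(f,im[:,:,::-1]); return im
E
python3 - <<'E'
from h import *
print(bot.get_obs(), bot.grip_point_offset)
for n in ('scene','top','wrist'):
    p=cam(n); print(n,p['f'],-p['R'].T@p['t'],p['R'].tolist())
    save(n,f'pics/{n}0.png')
P=cam('top');S=cam('scene')
for nm in ['tray_center','insert_center','lid_center','nest','spare_lid','tin','tape','jar','bottle','carton','board_center','lane_floor','nest_floor']:
    for c in ('top','scene'):
        try:
            r=eyes.search_frame(nm,c); print(nm,c,[(np.round(x['point']),round(x['confidence'],2),np.round(atz(cam(c),x['point'],0.01),3)) for x in r[:3]])
        except Exception as e: print(nm,c,e)
E
```

```text
pics
{'clock': 0.0, 'joints': array([-9.15422143e-01,  3.85537678e-01,  6.60063579e-03, -4.99197762e-04,
       -1.19398100e+00, -2.58630282e-01]), 'dq': array([-0.00026477,  0.00069833,  0.00165314,  0.00025207,  0.00024686,
        0.00095089]), 'tau': array([ 7.58769274e-04, -3.92280400e+01,  1.88402957e+01,  4.18611065e+00,
       -4.61568357e-03, -5.05251990e-05]), 'tcp_pos': array([ 0.24131535, -0.575893  ,  0.23022308]), 'orientation': array([-9.29341675e-04,  5.53963869e-01,  8.32540000e-01,  5.61744900e-04]), 'ft_force': array([-0.28580075, -0.19837543, -0.37518523]), 'moment': array([ 0.01134647, -0.0152153 ,  0.00275917]), 'finger_gap': 0.9997860029627089} 0.0187
scene 455.3327432649487 [0.95871416 0.50477978 0.9359374 ] [[-0.8197208232538591, 0.5727004484178259, -0.008483413583974263], [0.4729773299192787, 0.6684825828816688, -0.5739542505864754], [-0.3230328424579232, -0.47449471310634656, -0.8188434221068646]]
top 440.97972662451383 [ 0.4149694  -0.00415208  0.91756978] [[0.12804117361360584, -0.9917675841977925, 0.0015864407094557625], [-0.9703273668123595, -0.12560365
[... 2044 characters left out ...]
]))]
bottle scene [(array([348., 340.]), 0.6, array([0.708, 0.216, 0.01 ]))]
carton top [(array([342., 156.]), 0.73, array([ 0.798, -0.001,  0.01 ]))]
carton scene [(array([264., 282.]), 0.8, array([ 0.783, -0.009,  0.01 ])), (array([297., 156.]), 0.7, array([ 0.497, -0.309,  0.01 ]))]
board_center top []
board_center scene [(array([295., 152.]), 0.68, array([ 0.495, -0.324,  0.01 ]))]
lane_floor top [(array([154., 298.]), 0.69, array([0.442, 0.345, 0.01 ]))]
lane_floor scene [(array([455., 338.]), 0.77, array([0.516, 0.345, 0.01 ])), (array([270., 199.]), 0.36, array([ 0.642, -0.216,  0.01 ]))]
nest_floor top []
nest_floor scene [(array([322., 248.]), 0.82, array([ 0.618, -0.009,  0.01 ]))]
```

View pics/top0.png

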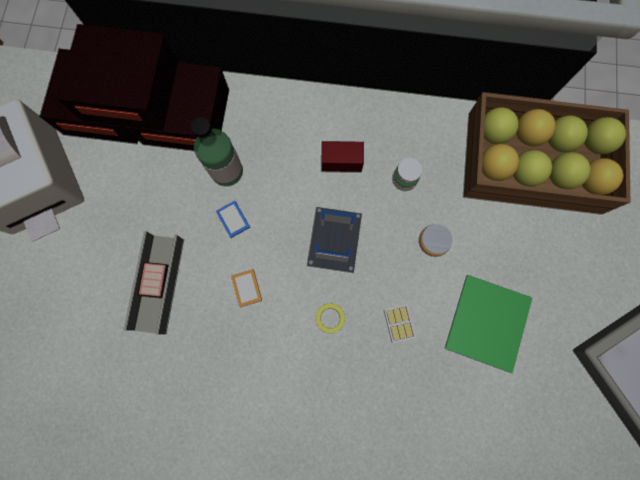

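View pics/scene0.png

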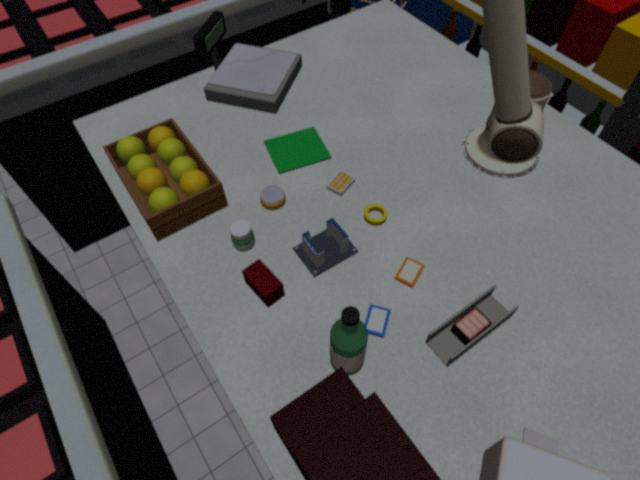

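View pics/wrist0.png

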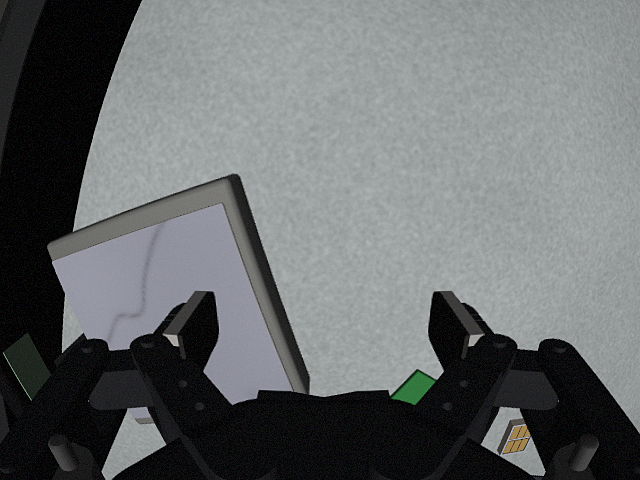

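The top view shows the tray in its lane (152,280), orange lid (247,288), insert (399,324), nest (335,240) and board (489,323). Next I measure their outlines from both views.

```bash
cat > m.py <<'E'
from h import *
Hs={'tray_center':[.037],'insert_center':[.014],'lid_center':[.010],'nest':[.006],'spare_lid':[.01]}
import pickle
out={}
for c in ('top','scene'):
    p=cam(c)
    for nm in Hs:
        r=eyes.masks_of(nm,c)
        for x in r[:2]:
            if x['confidence']<.4: continue
            m=np.asarray(x['pixels']).astype(np.uint8); out.setdefault((nm,c),m)
            ys,xs=np.nonzero(m)
            for h in Hs[nm]:
                W=np.array([atz(p,(a,b),h)[:2] for a,b in zip(xs,ys)]).astype(np.float32)
                rc=cv2.minAreaRect(W*1000)
                print(nm,c,round(x['confidence'],2),len(xs),'mean',W.mean(0).round(4),'rect',np.round(rc[0],1),np.round(rc[1],1),round(rc[2],1))
pickle.dump(out,open('m.pkl','wb'))
E
python3 m.py
python3 - <<'E'
import cv2
im=cv2.imread('pics/top0.png')
a=cv2.resize(im[195:285,295:375],None,fx=6,fy=6,interpolation=cv2.INTER_CUBIC)
cv2.imwrite('pics/nestcrop.png',a)
E
```

```text
tray_center top 0.96 869 mean [0.4762 0.3441] rect [475.9 344.5] [68.8 52.1] 1.0
insert_center top 0.84 810 mean [ 0.455  -0.1571] rect [ 455.1 -156.8] [67.3 49.4] 19.3
insert_center top 0.47 381 mean [ 0.4476 -0.0178] rect [447.4 -17.2] [55.7 58.6] 7.4
lid_center top 0.65 816 mean [0.4861 0.1608] rect [486.1 160.8] [70.  50.6] 24.4
nest top 0.64 2874 mean [ 0.6102 -0.0062] rect [611.2  -6.2] [101.3 132.8] 88.6
spare_lid top 0.59 710 mean [0.6268 0.2139] rect [626.8 213.8] [70.3 48. ] 37.1
insert_center scene 0.9 418 mean [ 0.4599 -0.1516] rect [ 459.  -151.8] [77.1 53.3] 21.3
lid_center scene 0.89 594 mean [0.4907 0.1656] rect [489.4 164.7] [76.4 52. ] 23.7
spare_lid scene 0.55 645 mean [0.6286 0.2179] rect [629.  218.4] [73.4 50. ] 39.3
```

View pics/nestcrop.png

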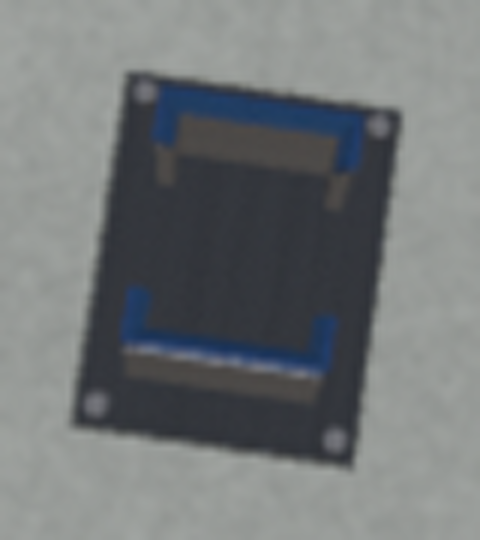

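```bash
cat > /tmp/a.py <<'E'
from h import *
p=cam('wrist'); o=bot.get_obs(); t=o['tcp_pos']
from scipy.spatial.transform import Rotation as Ro
q=o['orientation']; R=Ro.from_quat([q[1],q[2],q[3],q[0]]).as_matrix()
print('tcp px',proj(p,t), 'tcp-10cm', proj(p,t+R@[0,0,.1]))
for d in (0,-.013,-.03):
    print(d,[proj(p,t+R@np.array([s*.0427,yy,d])).round(1) for s in (-1,1) for yy in (-.011,.011)])
# board
im=cv2.imread('pics/top0.png'); hsv=cv2.cvtColor(im,cv2.COLOR_BGR2HSV)
m=cv2.inRange(hsv,(50,120,50),(75,255,255)); m[:, :440]=0; m[:260]=0
P=cam('top'); ys,xs=np.nonzero(m); W=np.array([atz(P,(a,b),.008)[:2] for a,b in zip(xs,ys)],np.float32)*1000
print('board',cv2.minAreaRect(W))
E
python3 /tmp/a.py
```

```text
tcp px [321.78289863 301.20261063] tcp-10cm [322.6920377  236.76843448]
0 [array([220.1, 275.7]), array([225.1, 321.8]), array([423.8, 276.1]), array([418.8, 322.3])]
-0.013 [array([211.5, 288. ]), array([217.7, 336.7]), array([432. , 288.4]), array([425.9, 337.2])]
-0.03 [array([198.2, 307.3]), array([206.5, 359.6]), array([444.8, 307.8]), array([436.6, 360.2])]
board ((480.3272705078125, -338.69781494140625), (137.3693389892578, 156.5906219482422), 77.22903442382812)
```

Call:
{"api": "jog_arm", "payload": {
  "increments": [
    [4, 10, 0, 0.12],
    [8, 20, 0, 0.24],
    [11, 28, 0, 0.36],
    [14, 35, 0, 0.48],
    [18, 43, 0, 0.6],
    [18, 50, 0, 0.72],
    [19, 54, 0, 0.84],
    [19, 58, 0, 0.96],
    [20, 62, 0, 1.08],
    [20, 66, 0, 1.175]
  ],
  "grip": 8.54
}}

```text
clock: 2.78
tcp_pos: [0.3778, -0.1814, 0.2317]
orientation: [0.001, -0.003, 1.0, -0.0]
ft_force: [0.3, -0.0, 0.1]
finger_gap: 0.997
```

Call:
{"api": "jog_arm", "payload": {
  "increments": [
    [1, 4, 0, 0],
    [2, 8, 0, 0],
    [3, 12.5, 0, 0],
    [4, 16.5, 0, 0],
    [5, 20.5, 0, 0],
    [6, 25, 0, 0],
    [7, 29, 0, 0],
    [8, 33, 0, 0],
    [9, 37, 0, 0],
    [9.5, 41, 0, 0]
  ]
}}

```text
clock: 3.62
tcp_pos: [0.4723, 0.2246, 0.232]
orientation: [0.001, -0.003, 1.0, 0.0]
ft_force: [1.0, -0.8, 0.2]
finger_gap: 0.999
```

Call:
{"api": "jog_arm", "payload": {
  "increments": [
    [3, 10, -1, 0],
    [3, 14, -2, 0],
    [3, 16, -3, 0],
    [3, 17, -3, 0],
    [3, 17, -3, 0],
    [3, 17, -3, 0]
  ]
}}

```text
clock: 4.12
tcp_pos: [0.5019, 0.3972, 0.1998]
orientation: [0.0, -0.005, 1.0, -0.001]
ft_force: [0.3, -0.5, 0.2]
finger_gap: 0.997
```

```bash
cat > w.py <<'E'
import sys
from h import *
# usage: w.py tag name:height ...
tag=sys.argv[1]
p=cam('wrist'); o=bot.get_obs(); im=save('wrist',f'pics/{tag}.png')
import pickle
res={'p':p,'tcp':o['tcp_pos'],'q':o['orientation']}
print('clock',o['clock'],'tcp',o['tcp_pos'].round(4),'cam',(-p['R'].T@p['t']).round(3))
for a in sys.argv[2:]:
    nm,h=a.split(':'); h=float(h)
    for x in eyes.masks_of(nm,'wrist')[:3]:
        m=np.asarray(x['pixels']); ys,xs=np.nonzero(m)
        W=np.array([atz(p,(u,v),h)[:2] for u,v in zip(xs,ys)],np.float32)*1000
        rc=cv2.minAreaRect(W); print(nm,round(x['confidence'],2),len(xs),np.round(x['point']),'mean',W.mean(0).round(1),'rect',np.round(rc[0],1),np.round(rc[1],1),round(rc[2],2))
        res.setdefault(nm,m)
pickle.dump(res,open(f'{tag}.pkl','wb'))
E
python3 w.py w1 tray_center:.037
```

```text
clock 4.1167 tcp [0.5019 0.3972 0.1998] cam [0.502 0.331 0.341]
tray_center 0.82 4686 [354. 158.] mean [476.4 346.4] rect [476.  346.4] [67.6 47.3] 1.4
```

View pics/w1.png

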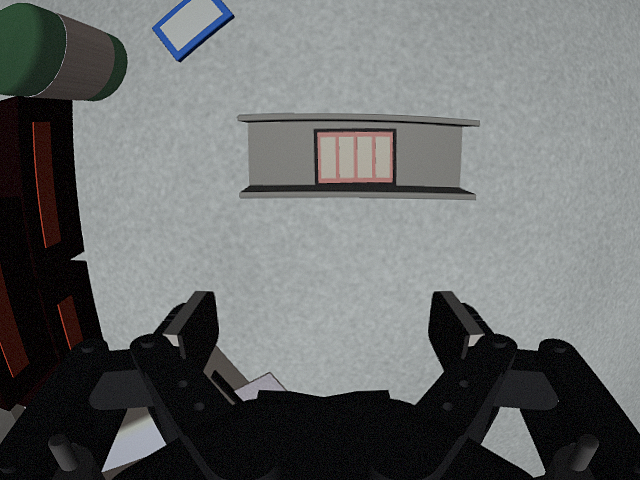

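Call:
{"api": "jog_arm", "payload": {
  "increments": [
    [-2.6, -3, 0, 0],
    [-2.6, -5.3, -3, 0],
    [-2.6, -5.3, -5, 0],
    [-2.6, -5.3, -5, 0],
    [-2.6, -5.3, -5, 0]
  ]
}}

```text
clock: 4.63
tcp_pos: [0.4763, 0.3398, 0.1524]
orientation: [0.001, -0.003, 1.0, -0.001]
ft_force: [1.3, 0.4, 1.2]
finger_gap: 0.998
```

```bash
python3 w.py w2 tray_center:.037
```

```text
clock 4.6333 tcp [0.4763 0.3398 0.1524] cam [0.476 0.273 0.294]
tray_center 0.8 6631 [322. 236.] mean [476.2 343.3] rect [476.4 344.1] [67.7 54. ] 2.13
```

View pics/w2.png

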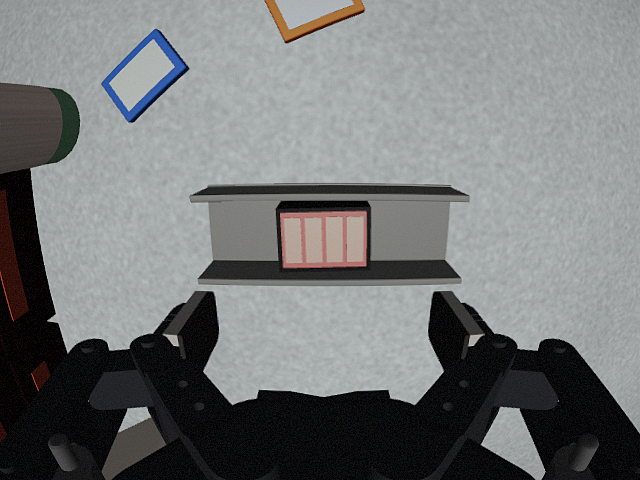

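```bash
python3 - <<'E'
from h import *
import pickle
L=[]
for t in('w1','w2'):
    im=cv2.imread(f'pics/{t}.png').astype(int); 
    m=((im[:,:,2]-im[:,:,1])>20)&pickle.load(open(t+'.pkl','rb'))['tray_center']
    m=cv2.morphologyEx(m.astype(np.uint8),cv2.MORPH_CLOSE,np.ones((15,15)))
    p=pickle.load(open(t+'.pkl','rb'))['p']
    ys,xs=np.nonzero(m); 
    q=cv2.boxPoints(cv2.minAreaRect(np.stack([xs,ys],1).astype(np.float32)));print(q.tolist())
    W=np.array([atz(p,(u,v),.037)[:2] for u,v in zip(xs,ys)],np.float32)*1000
    print(W.mean(0),cv2.minAreaRect(W)); q=q[np.argsort(np.arctan2(*(q-q.mean(0)).T))]
    L.append((p,q,(xs.mean(),ys.mean())))
for i in range(4): print(tri(L[0][0],L[0][1][i],L[1][0],L[1][1][i]))
print(tri(L[0][0],L[0][2],L[1][0],L[1][2]))
E
```

```text
[[317.0, 131.0], [392.0, 131.0], [392.0, 182.0], [317.0, 182.0]]
[473.2272  346.19077] ((476.3636169433594, 346.51727294921875), (61.58420944213867, 42.25801086425781), 1.704565405845642)
[[279.7054443359375, 211.86029052734375], [365.98046875, 210.06289672851562], [367.15618896484375, 266.4967346191406], [280.88116455078125, 268.29412841796875]]
[477.56015 348.82504] ((476.0943908691406, 346.33441162109375), (61.84477615356445, 42.26466369628906), 1.6812721490859985)
(array([0.50736947, 0.32602683, 0.03653758]), np.float64(0.00031764589761052196))
(array([0.50710588, 0.36761586, 0.03925789]), np.float64(3.7905461648616406e-05))
(array([0.44399814, 0.36711297, 0.03497939]), np.float64(0.0011551388047693133))
(array([0.44614323, 0.32438094, 0.03627998]), np.float64(0.00015402142663971703))
(array([0.47610637, 0.34492052, 0.05171325]), np.float64(0.00295564881324655))
```

Tray top measures z ≈ 37 mm, centre (0.4762, 0.3464), yaw 1.7°. Descending.

Call:
{"api": "jog_arm", "payload": {
  "increments": [
    [0, 0.66, -3, 0.024],
    [0, 0.66, -6, 0.024],
    [0, 0.66, -9, 0.024],
    [0, 0.66, -11, 0.024],
    [0, 0.66, -12.5, 0.024],
    [0, 0.66, -13.7, 0.024],
    [0, 0.66, -14.5, 0.024],
    [0, 0.66, -14.6, 0.024],
    [0, 0.66, -14.6, 0.024]
  ]
}}

```text
clock: 5.48
tcp_pos: [0.4779, 0.3491, 0.0084]
orientation: [0.003, -0.016, 1.0, 0.001]
ft_force: [0.8, 1.2, 0.1]
finger_gap: 0.997
```

Call:
{"api": "jog_arm", "payload": {
  "increments": [
    [0, 0, 0, 0],
    [0, 0, 0, 0],
    [0, 0, 0, 0],
    [0, 0, 0, 0],
    [0, 0, 0, 0],
    [0, 0, 0, 0],
    [0, 0, 0, 0],
    [0, 0, 0, 0]
  ],
  "grip": 6.0,
  "force": 40
}}

```text
clock: 6.15
tcp_pos: [0.4787, 0.3501, 0.0101]
orientation: [0.004, -0.016, 1.0, 0.002]
ft_force: [-0.9, -0.5, 5.2]
finger_gap: 0.79
```

Call:
{"api": "jog_arm", "payload": {
  "increments": [
    [0, 0, 0.3, 0],
    [0, 0, 0.8, 0],
    [0, 0, 1.6, 0],
    [0, 0, 2.6, 0],
    [0, 0, 3.8, 0],
    [0, 0, 5, 0],
    [0, 0, 6, 0],
    [0, 0, 7, 0],
    [0, 0, 7.5, 0],
    [0, 0, 7.5, 0]
  ]
}}

```text
clock: 6.98
tcp_pos: [0.4793, 0.3508, 0.0868]
orientation: [0.005, -0.016, 1.0, 0.003]
ft_force: [0.6, 0.6, -2.0]
finger_gap: 0.787
```

```bash
python3 w.py w3 tray_center:.1; python3 -c "
from h import *
print(bot.get_obs())"
```

```text
clock 6.9833 tcp [0.4793 0.3508 0.0868] cam [0.48  0.283 0.228]
tray_center 0.66 26639 [324. 307.] mean [478.9 347.3] rect [478.9 349.5] [75.3 63.8] 1.96
{'clock': 7.0833, 'joints': array([ 0.90592899,  0.46768685, -0.26646075,  0.00377193, -0.82856426,
       -0.87668986]), 'dq': array([-0.00059821,  0.01386103, -0.01135287, -0.00181216, -0.00030026,
       -0.00083366]), 'tau': array([ 1.60508120e-02, -4.11086690e+01,  1.59374571e+01,  3.62705469e+00,
        3.20820312e-02,  2.13436147e-04]), 'tcp_pos': array([0.47846351, 0.3499831 , 0.0850089 ]), 'orientation': array([ 0.00362529, -0.01588792,  0.99986463,  0.0022678 ]), 'ft_force': array([ 0.17941939, -0.92378712, -1.7914665 ]), 'moment': array([-0.00484658,  0.10105876,  0.01445633]), 'finger_gap': 0.7869945170960468}
```

View pics/w3.png

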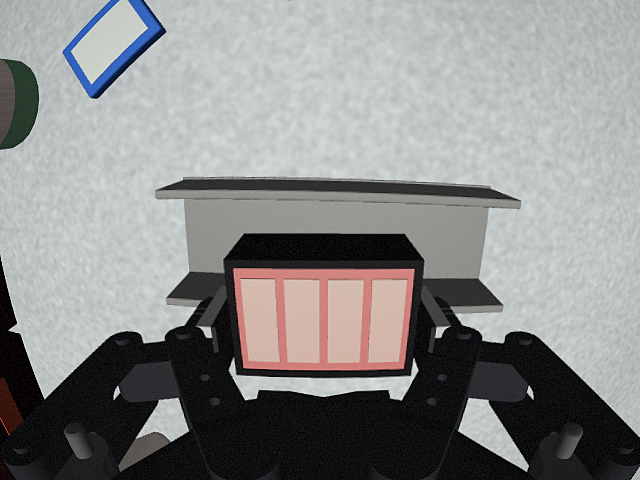

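Call:
{"api": "jog_arm", "payload": {
  "increments": [
    [0, -1, 1, 0],
    [0, -3, 2, 0],
    [0, -6, 3, 0],
    [0, -9.5, 4, 0],
    [0, -13, 5, 0],
    [0, -16.5, 5, 0],
    [0, -20, 5, 0],
    [0, -23.5, 5, 0],
    [0, -27, 5, 0],
    [0, -30.5, 5, 0]
  ]
}}

```text
clock: 7.92
tcp_pos: [0.4775, 0.0428, 0.1351]
orientation: [0.003, -0.016, 1.0, 0.002]
ft_force: [0.6, -0.2, -1.4]
finger_gap: 0.786
```

Call:
{"api": "jog_arm", "payload": {
  "increments": [
    [0, -6, 0, 0],
    [0, -9.5, 0, 0],
    [0, -13, 0, 0],
    [0, -16.5, 0, 0],
    [0, -20, 0, 0],
    [0, -23.5, 0, 0],
    [0, -27, 0, 0],
    [0, -30.5, 0, 0],
    [0, -34, -1, 0],
    [0, -37.0, -1.5, 0]
  ]
}}

```text
clock: 8.75
tcp_pos: [0.4761, -0.3294, 0.1194]
orientation: [0.003, -0.015, 1.0, 0.002]
ft_force: [-0.1, 0.0, -1.3]
finger_gap: 0.786
```

Call:
{"api": "jog_arm", "payload": {
  "increments": [
    [0, -2, -0.5, 0],
    [0, -4, -1, 0],
    [0, -5, -2, 0],
    [0, -5, -3, 0],
    [0, -5, -3.5, 0],
    [0, -5, -3.5, 0],
    [0, -5, -3.5, 0]
  ]
}}

```text
clock: 9.33
tcp_pos: [0.4759, -0.3783, 0.0841]
orientation: [0.002, -0.016, 1.0, 0.003]
ft_force: [0.3, 0.2, -2.0]
finger_gap: 0.788
```

```bash
python3 w.py w4 ; python3 -c "
from h import *
print(bot.get_obs())"
```

```text
clock 9.3333 tcp [ 0.4759 -0.3783  0.0841] cam [ 0.477 -0.446  0.225]
{'clock': 9.3833, 'joints': array([-0.40901464,  0.49345543, -0.21566254, -0.00859771, -0.85895834,
        0.44680487]), 'dq': array([-0.00113132, -0.00868105,  0.01281774,  0.00151619,  0.00118783,
       -0.00053186]), 'tau': array([-2.12244317e-01, -4.13251877e+01,  1.55481863e+01,  3.52949224e+00,
       -1.30492856e-02, -1.12073445e-03]), 'tcp_pos': array([ 0.47636629, -0.37853364,  0.0847117 ]), 'orientation': array([ 0.00258965, -0.01609061,  0.9998643 ,  0.00240056]), 'ft_force': array([ 0.47601729,  0.2933893 , -1.61618447]), 'moment': array([-0.02994869, -0.05123492,  0.0268067 ]), 'finger_gap': 0.7843698469994348}
```

View pics/w4.png

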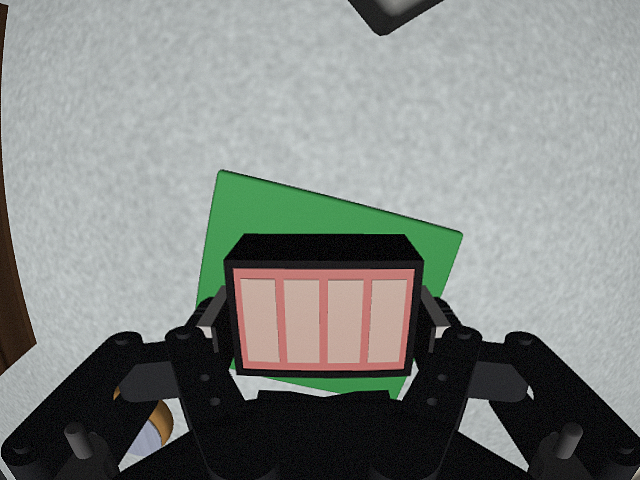

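Call:
{"api": "jog_arm", "payload": {
  "increments": [
    [0, 1.5, -1, 0],
    [0, 3, -2.5, 0],
    [0, 3.5, -4, 0],
    [0, 3.5, -5.2, 0],
    [0, 3.5, -6, 0],
    [0, 3.5, -6.2, 0],
    [0, 3.5, -6.2, 0],
    [0, 3.5, -6.2, 0]
  ]
}}

```text
clock: 10.05
tcp_pos: [0.4771, -0.3438, 0.0235]
orientation: [0.003, -0.016, 1.0, 0.002]
ft_force: [0.2, 0.4, -1.3]
finger_gap: 0.788
```

Call:
{"api": "jog_arm", "payload": {
  "increments": [
    [0, 0, -0.1, 0],
    [0, 0, -0.2, 0],
    [0, 0, -0.3, 0],
    [0, 0, -0.4, 0],
    [0, 0, -0.5, 0],
    [0, 0, -0.55, 0],
    [0, 0, -0.55, 0]
  ]
}}

```text
clock: 10.63
tcp_pos: [0.477, -0.3438, 0.0178]
orientation: [0.003, -0.016, 1.0, 0.002]
ft_force: [0.7, -0.4, -2.1]
finger_gap: 0.786
```

Not in contact yet (force still −2). Continue in small steps.

Call:
{"api": "jog_arm", "payload": {
  "increments": [
    [0, 0, -0.1, 0],
    [0, 0, -0.2, 0],
    [0, 0, -0.25, 0],
    [0, 0, -0.25, 0]
  ]
}}

```text
clock: 10.97
tcp_pos: [0.4769, -0.3438, 0.0153]
orientation: [0.003, -0.016, 1.0, 0.002]
ft_force: [0.3, 1.1, -1.1]
finger_gap: 0.789
```

Call:
{"api": "jog_arm", "payload": {
  "increments": [
    [0, 0, -0.1, 0],
    [0, 0, -0.15, 0],
    [0, 0, -0.15, 0]
  ]
}}

```text
clock: 11.22
tcp_pos: [0.477, -0.3438, 0.0151]
orientation: [0.003, -0.017, 1.0, 0.002]
ft_force: [-2.1, 2.4, 6.1]
finger_gap: 0.785
```

Contact at TCP z = 15 mm. Release and rise.

Call:
{"api": "jog_arm", "payload": {
  "increments": [
    [0, 0, 0, 0],
    [0, 0, 0, 0],
    [0, 0, 0, 0],
    [0, 0, 0, 0],
    [0, 0, 0, 0],
    [0, 0, 0.5, 0],
    [0, 0, 2.5, 0],
    [0, 0, 5, 0],
    [0, 0, 7.5, 0],
    [0, 0, 10, 0]
  ],
  "grip": 8.54
}}

```text
clock: 12.05
tcp_pos: [0.4768, -0.3438, 0.1164]
orientation: [0.003, -0.017, 1.0, 0.002]
ft_force: [-0.1, 0.2, -0.4]
finger_gap: 1.001
```

Call:
{"api": "jog_arm", "payload": {
  "increments": [
    [0, 0, 2, -0.12],
    [0, 0, 2, -0.24],
    [0, 0, 2, -0.36],
    [0, 0, 2, -0.48],
    [0, 0, 2, -0.6],
    [0, 0, 2, -0.72],
    [0, 0, 2, -0.84],
    [0, 0, 2, -0.96],
    [0, 0, 2, -1.08],
    [0, 0, 2, -1.2]
  ]
}}

```text
clock: 12.88
tcp_pos: [0.4768, -0.3438, 0.1367]
orientation: [0.004, 0.553, 0.833, -0.0]
ft_force: [-0.3, -0.2, 0.9]
finger_gap: 1.001
```

Call:
{"api": "jog_arm", "payload": {
  "increments": [
    [0, 0, 0, -0.12],
    [0, 0, 0, -0.24],
    [0, 0, 0, -0.36],
    [0, 0, 0, -0.37],
    [0, 0, 0, -0.37]
  ]
}}

```text
clock: 13.3
tcp_pos: [0.4767, -0.3438, 0.1368]
orientation: [0.004, 0.696, 0.718, -0.001]
ft_force: [0.7, -1.1, -0.1]
finger_gap: 1.001
```

```bash
python3 w.py w5 tray_center:.042; python3 -c "
from h import *
print(bot.get_obs())"
```

```text
clock 13.3 tcp [ 0.4767 -0.3438  0.1368] cam [ 0.408 -0.344  0.278]
tray_center 0.62 7620 [317. 233.] mean [ 472.8 -346.9] rect [ 474.1 -347. ] [72.4 49.2] 2.04
{'clock': 13.4, 'joints': array([-0.34715029,  0.40181973, -0.22298219,  0.00533419, -0.94009132,
       -1.19645979]), 'dq': array([-0.00134265,  0.00297367,  0.00118137,  0.00124037, -0.00058492,
       -0.01021177]), 'tau': array([ 4.39416079e-03, -3.76920712e+01,  1.64786893e+01,  3.66272315e+00,
        1.00733092e-02,  2.33668994e-03]), 'tcp_pos': array([ 0.47677495, -0.34379718,  0.13677924]), 'orientation': array([ 0.00357874,  0.69630184,  0.71773977, -0.00075083]), 'ft_force': array([ 0.27901032,  0.39320351, -0.53775526]), 'moment': array([ 0.03935887, -0.00908803, -0.00307551]), 'finger_gap': 1.0027364358142137}
```

View pics/w5.png

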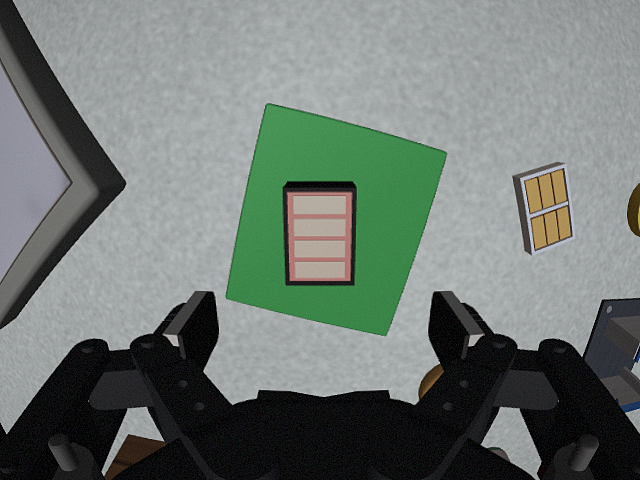

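```bash
cat > pink.py <<'E'
from h import *
import pickle,sys
t=sys.argv[1]; h=float(sys.argv[2])
im=cv2.imread(f'pics/{t}.png').astype(int); d=pickle.load(open(t+'.pkl','rb')); k=d['tray_center']
m=((im[:,:,2]-im[:,:,1])>20)&cv2.dilate(k.astype(np.uint8),np.ones((9,9))).astype(bool)
ys,xs=np.nonzero(m)
W=np.array([atz(d['p'],(u,v),h)[:2] for u,v in zip(xs,ys)],np.float32)*1000
print(cv2.minAreaRect(W))
E
python3 pink.py w5 .042
```

```text
((476.1440734863281, -346.6272888183594), (60.91341781616211, 42.29173278808594), 1.9217499494552612)
```

Call:
{"api": "jog_arm", "payload": {
  "increments": [
    [-0.1, -0.28, -3, 0],
    [-0.1, -0.28, -6, 0],
    [-0.1, -0.28, -8.5, 0],
    [-0.1, -0.28, -10.5, 0],
    [-0.1, -0.28, -11.7, 0],
    [-0.1, -0.28, -12.4, 0],
    [-0.1, -0.28, -12.4, 0],
    [-0.1, -0.28, -12.4, 0]
  ]
}}

```text
clock: 14.07
tcp_pos: [0.4761, -0.3468, 0.0131]
orientation: [0.004, 0.696, 0.718, -0.001]
ft_force: [-0.2, -0.2, 0.1]
finger_gap: 1.003
```

Call:
{"api": "jog_arm", "payload": {
  "increments": [
    [0, 0, 0, 0],
    [0, 0, 0, 0],
    [0, 0, 0, 0],
    [0, 0, 0, 0],
    [0, 0, 0, 0],
    [0, 0, 0, 0],
    [0, 0, 0, 0],
    [0, 0, 0, 0],
    [0, 0, 0, 0]
  ],
  "grip": 4.0,
  "force": 40
}}

```text
clock: 14.82
tcp_pos: [0.4769, -0.3471, 0.0143]
orientation: [0.005, 0.696, 0.718, -0.001]
ft_force: [-1.2, 0.9, 6.2]
finger_gap: 0.553
```

Call:
{"api": "jog_arm", "payload": {
  "increments": [
    [0, 0, 0.4, 0],
    [0, 0, 1.2, 0],
    [0, 0, 2.5, 0],
    [0, 0, 4.5, 0],
    [0, 1, 7, 0],
    [0, 3, 10, 0],
    [1.5, 5.5, 13, 0],
    [3.5, 8.5, 16, 0],
    [6, 12, 18, 0],
    [8.5, 15.5, 19, 0]
  ]
}}

```text
clock: 15.65
tcp_pos: [0.5553, -0.2018, 0.2043]
orientation: [0.007, 0.696, 0.718, 0.001]
ft_force: [0.7, -0.0, -1.8]
finger_gap: 0.552
```

Call:
{"api": "jog_arm", "payload": {
  "increments": [
    [3, 3, 0, 0],
    [5.5, 6, 0, 0],
    [8, 9, 0, 0],
    [10.5, 12, 0, 0],
    [12.5, 15, 0, 0],
    [13.5, 17, 0, 0],
    [13.8, 18.2, 0, 0],
    [13.8, 18.2, 0, 0],
    [13.8, 18.2, 0, 0]
  ]
}}

```text
clock: 16.4
tcp_pos: [0.6925, -0.0195, 0.2039]
orientation: [0.006, 0.696, 0.718, 0.0]
ft_force: [-0.2, 0.2, -1.9]
finger_gap: 0.555
```

```bash
python3 w.py w6 nest:.006; python3 -c "
from h import *
print(bot.get_obs())"
```

```text
clock 16.4 tcp [ 0.6925 -0.0195  0.2039] cam [ 0.623 -0.02   0.344]
nest 0.77 15385 [342. 118.] mean [611.7  -6.2] rect [612.1  -6.2] [101.2 131.2] 88.81
nest 0.4 3830 [195. 287.] mean [ 777.6 -151.7] rect [ 778.7 -153.3] [60.7 96.3] 50.04
{'clock': 16.5, 'joints': array([ 0.20716124,  0.51270138,  0.14303275,  0.010882  , -1.19323186,
       -1.75229507]), 'dq': array([-0.0092143 , -0.00312547,  0.00253994,  0.00098917,  0.00068885,
       -0.00101356]), 'tau': array([ 5.91270737e-01, -4.62003779e+01,  1.95800507e+01,  4.42794487e+00,
        2.86453182e-02,  8.31643647e-04]), 'tcp_pos': array([ 0.69248063, -0.02081567,  0.20441355]), 'orientation': array([6.40615343e-03, 6.96537863e-01, 7.17491295e-01, 4.55278476e-04]), 'ft_force': array([-0.44402903, -0.15048426, -1.93505665]), 'moment': array([-0.02916708,  0.00448811,  0.00860748]), 'finger_gap': 0.5537004026752876}
```

View pics/w6.png

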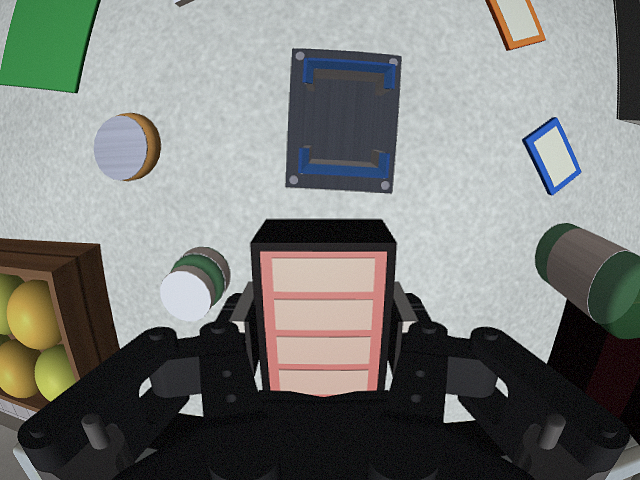

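```bash
python3 - <<'E'
from h import *
import pickle
d=pickle.load(open('w6.pkl','rb')); p=d['p']
im=cv2.imread('pics/w6.png').astype(int)
m=((im[:,:,0]-im[:,:,2])>35); m[:45]=0;m[200:]=0;m[:,:280]=0;m[:,410:]=0
ys,xs=np.nonzero(m); print(len(xs))
W=np.array([atz(p,(u,v),.066)[:2] for u,v in zip(xs,ys)],np.float32)*1000
print(cv2.minAreaRect(W))
k=d['nest']; ys,xs=np.nonzero(k)
for z in (0.004,.006): 
    W=np.array([atz(p,(u,v),z)[:2] for u,v in zip(xs,ys)],np.float32)*1000; print(cv2.minAreaRect(W))
# tray in gripper: pink outline; tcp pose at the shot
t=d['tcp'];print(t)
m=((im[:,:,2]-im[:,:,1])>20)&(im[:,:,0]>60); m[:245]=0;m[392:]=0;m[:,:255]=0;m[:,395:]=0
m=cv2.erode(m.astype(np.uint8),np.ones((3,3)));ys,xs=np.nonzero(m)
ht=t[2]+.034-.0063
W=np.array([atz(p,(u,v),ht)[:2] for u,v in zip(xs,ys)],np.float32)*1000
print(cv2.minAreaRect(W), W[:,1].min(),W[:,1].max(),W[:,0].min())
pts=W[(W[:,0]<t[0]*1000-20)]; # far-end edge line
E
```

```text
2592
((611.796875, -5.905757904052734), (68.72661590576172, 88.45246124267578), 88.78691101074219)
((611.99755859375, -6.086433410644531), (101.76690673828125, 131.94210815429688), 88.81271362304688)
((612.0637817382812, -6.166267395019531), (101.16912841796875, 131.1670684814453), 88.81271362304688)
[ 0.69252825 -0.01950052  0.20385265]
((689.4609985351562, -18.844581604003906), (56.55698776245117, 40.67804718017578), 1.8653098344802856) -39.90731 2.1449015 660.55383
```

Call:
{"api": "jog_arm", "payload": {
  "increments": [
    [-1, 0.3, -1, -0.02],
    [-3, 0.8, -2, -0.04],
    [-5, 1.2, -4, -0.054],
    [-7, 1.43, -6, -0.054],
    [-7.97, 1.43, -7.5, -0.054],
    [-7.97, 1.43, -8.4, -0.054],
    [-7.97, 1.43, -8.4, -0.054],
    [-7.97, 1.43, -8.4, -0.054],
    [-7.97, 1.43, -8.4, -0.054]
  ]
}}

```text
clock: 17.25
tcp_pos: [0.6145, -0.0069, 0.1218]
orientation: [0.007, 0.716, 0.698, 0.001]
ft_force: [-0.8, -0.5, -1.9]
finger_gap: 0.559
```

```bash
cat > o.py <<'E'
from h import *
o=bot.get_obs(); q=o['orientation']
print(o['clock'],o['tcp_pos'].round(4),'yaw',np.degrees(2*np.arctan2(q[2],q[1])).round(2),o['ft_force'].round(1),o['finger_gap'])
E
python3 w.py w7;python3 o.py
```

```text
clock 17.25 tcp [ 0.6145 -0.0069  0.1218] cam [ 0.545 -0.003  0.262]
17.3 [ 0.6144 -0.0068  0.1217] yaw 88.57 [ 0.7 -0.6 -1.1] 0.5541858829560501
```

View pics/w7.png

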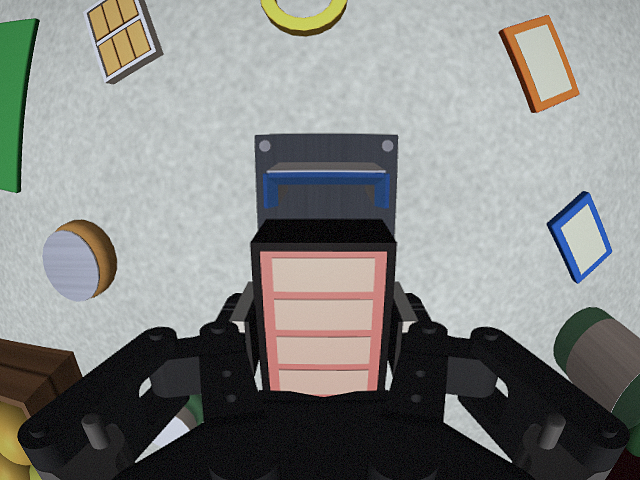

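Call:
{"api": "jog_arm", "payload": {
  "increments": [
    [-0.16, 0, -1, 0],
    [-0.16, 0, -2.2, 0],
    [-0.16, 0, -3.4, 0],
    [-0.16, 0, -4.6, 0],
    [-0.16, 0, -5.8, 0],
    [-0.16, 0, -7, 0],
    [-0.16, 0, -8.2, 0],
    [-0.16, 0, -9.2, 0],
    [-0.16, 0, -9.9, 0],
    [-0.16, 0, -9.9, 0]
  ]
}}

```text
clock: 18.13
tcp_pos: [0.6119, -0.007, 0.0209]
orientation: [0.006, 0.716, 0.698, 0.0]
ft_force: [-0.7, 0.4, -1.6]
finger_gap: 0.561
```

Call:
{"api": "jog_arm", "payload": {
  "increments": [
    [0, 0, -0.2, 0],
    [0, 0, -0.4, 0],
    [0, 0, -0.55, 0],
    [0, 0, -0.65, 0],
    [0, 0, -0.65, 0]
  ]
}}

```text
clock: 18.55
tcp_pos: [0.612, -0.0069, 0.0145]
orientation: [0.007, 0.716, 0.698, 0.0]
ft_force: [-0.1, -1.0, -0.5]
finger_gap: 0.552
```

Call:
{"api": "jog_arm", "payload": {
  "increments": [
    [0, 0, -0.1, 0],
    [0, 0, -0.2, 0],
    [0, 0, -0.25, 0],
    [0, 0, -0.25, 0]
  ]
}}

```text
clock: 18.88
tcp_pos: [0.6121, -0.0069, 0.0124]
orientation: [0.007, 0.716, 0.698, 0.0]
ft_force: [-0.7, -0.2, -0.1]
finger_gap: 0.552
```

Call:
{"api": "jog_arm", "payload": {
  "increments": [
    [0, 0, -0.1, 0],
    [0, 0, -0.15, 0],
    [0, 0, -0.15, 0]
  ]
}}

```text
clock: 19.13
tcp_pos: [0.6122, -0.0069, 0.0123]
orientation: [0.007, 0.716, 0.698, 0.001]
ft_force: [-2.7, 0.1, 7.1]
finger_gap: 0.554
```

Call:
{"api": "jog_arm", "payload": {
  "increments": [
    [0, 0, 0, 0],
    [0, 0, 0, 0],
    [0, 0, 0, 0],
    [0, 0, 0, 0],
    [0, 0, 0, 0],
    [0, 0, 1, 0],
    [0, 0, 3, 0],
    [0, 0, 6, 0],
    [0, 0, 9, 0],
    [0, 0, 12, 0]
  ],
  "grip": 8.54
}}

```text
clock: 19.97
tcp_pos: [0.612, -0.007, 0.1341]
orientation: [0.007, 0.716, 0.698, 0.0]
ft_force: [0.8, 1.4, -0.3]
finger_gap: 0.997
```

```bash
python3 w.py w8 tray_center:.040; python3 pink.py w8 .040; python3 o.py
```

```text
clock 19.9667 tcp [ 0.612  -0.007   0.1341] cam [ 0.543 -0.003  0.275]
tray_center 0.94 7127 [325. 235.] mean [609.9  -6.6] rect [611.4  -6.4] [48.1 67.8] 88.73
((611.8966064453125, -6.64234733581543), (42.28053665161133, 62.31805419921875), 88.50096893310547)
20.0667 [ 0.616  -0.0065  0.1393] yaw 88.67 [0.5 0.2 0.2] 1.0060654286042232
```

View pics/w8.png

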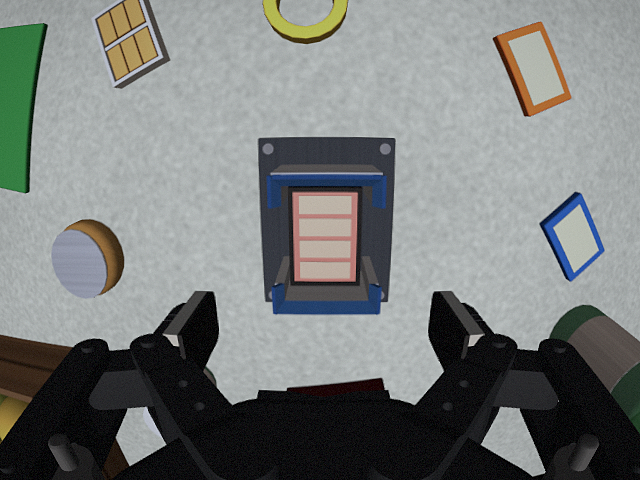

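Call:
{"api": "jog_arm", "payload": {
  "increments": [
    [-2, -2, 1, 0.1],
    [-5, -4.5, 2, 0.2],
    [-8, -7.5, 3, 0.3],
    [-11, -10.5, 3, 0.36],
    [-14, -13, 3, 0.36],
    [-16, -15, 3, 0.36],
    [-16, -15, 3, 0.36],
    [-16, -15, 3, 0.36],
    [-16, -15, 3, 0.36]
  ]
}}

```text
clock: 20.82
tcp_pos: [0.4565, -0.1565, 0.1698]
orientation: [0.01, 0.579, 0.815, 0.008]
ft_force: [0.5, 0.1, -0.2]
finger_gap: 1.003
```

```bash
python3 w.py w9 insert_center:.014; python3 o.py
```

```text
clock 20.8167 tcp [ 0.4565 -0.1565  0.1698] cam [ 0.389 -0.178  0.309]
insert_center 0.74 4749 [326. 210.] mean [ 452.9 -157.8] rect [ 453.3 -157.5] [69.  47.7] 19.56
20.9167 [ 0.4569 -0.1559  0.1694] yaw 109.35 [0.2 0.2 0.2] 1.0008667296153653
```

View pics/w9.png

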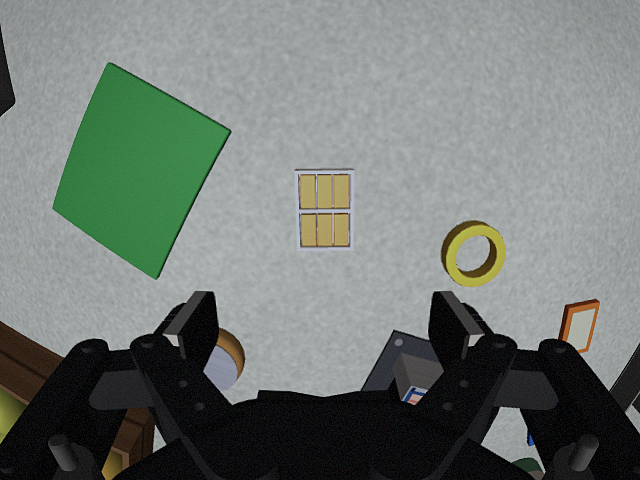

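Call:
{"api": "jog_arm", "payload": {
  "increments": [
    [-0.36, -0.16, -2.5, 0],
    [-0.36, -0.16, -5, 0],
    [-0.36, -0.16, -6.9, 0],
    [-0.36, -0.16, -6.9, 0],
    [-0.36, -0.16, -6.9, 0]
  ]
}}

```text
clock: 21.33
tcp_pos: [0.4536, -0.1571, 0.0997]
orientation: [0.009, 0.578, 0.816, 0.007]
ft_force: [0.3, -0.3, 0.4]
finger_gap: 1.002
```

```bash
python3 w.py w10 insert_center:.014; python3 o.py; cat > two.py <<'E'
from h import *
import pickle,sys
a,b,n=sys.argv[1:4]
A=pickle.load(open(a+'.pkl','rb'));B=pickle.load(open(b+'.pkl','rb'))
best=[]
for z in np.arange(0,.06,.002):
    r=[]
    for D in(A,B):
        ys,xs=np.nonzero(D[n]); W=np.array([atz(D['p'],(u,v),z)[:2] for u,v in zip(xs,ys)],np.float32)*1000
        rc=cv2.minAreaRect(W); r.append((np.array(rc[0]),sorted(rc[1])))
    best.append((np.linalg.norm(r[0][0]-r[1][0]),z,r))
best.sort(key=lambda x:x[0])
for x in best[:3]: print(x)
E
python3 two.py w9 w10 insert_center
```

```text
clock 21.3333 tcp [ 0.4536 -0.1571  0.0997] cam [ 0.386 -0.179  0.239]
insert_center 0.61 735 [412. 392.] mean [551.  -42.5] rect [565.3   3.3] [140.1  29.7] 71.61
insert_center 0.6 7680 [323. 238.] mean [ 451.9 -158. ] rect [ 453.2 -157.6] [69.6 48.3] 19.8
21.4333 [ 0.4548 -0.1573  0.1014] yaw 109.43 [-0.2 -0.1 -0.1] 0.9988860881868412
(np.float64(154.8743335855983), np.float64(0.058), [(array([ 443.68429565, -160.61286926]), [40.58932113647461, 58.724998474121094]), (array([530.32495117, -32.24053574]), [23.908361434936523, 112.78459167480469])])
(np.float64(156.7412893850442), np.float64(0.056), [(array([ 444.12280273, -160.47317505]), [40.91238784790039, 59.1923942565918]), (array([531.91314697, -30.62446594]), [24.17190170288086, 114.02767944335938])])
(np.float64(158.6083875784189), np.float64(0.054), [(array([ 444.56121826, -160.33346558]), [41.235450744628906, 59.659812927246094]), (array([533.50134277, -29.00839233]), [24.435388565063477, 115.27079010009766])])
```

View pics/w10.png

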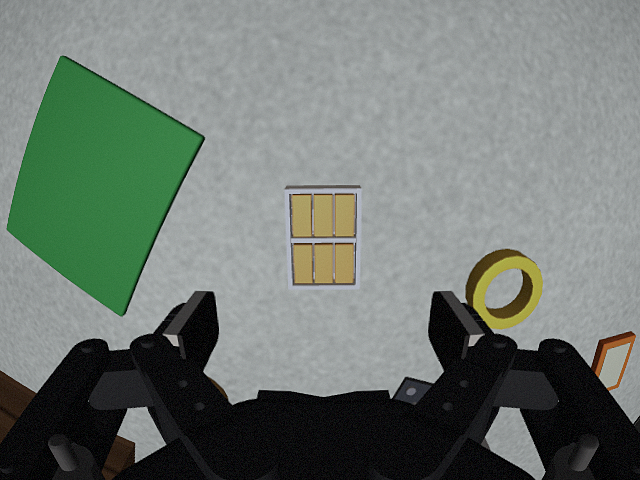

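Call:
{"api": "jog_arm", "payload": {
  "increments": [
    [-0.15, 0, -3, 0],
    [-0.15, 0, -5.5, 0],
    [-0.15, 0, -7.5, 0],
    [-0.15, 0, -8.8, 0],
    [-0.15, 0, -9.6, 0],
    [-0.15, 0, -10, 0],
    [-0.15, 0, -10, 0],
    [-0.15, 0, -10, 0]
  ]
}}

```text
clock: 22.1
tcp_pos: [0.4543, -0.1573, 0.0023]
orientation: [0.012, 0.577, 0.816, 0.008]
ft_force: [0.2, -0.9, 0.2]
finger_gap: 1.004
```

Call:
{"api": "jog_arm", "payload": {
  "increments": [
    [0, 0, 0, 0],
    [0, 0, 0, 0]
  ]
}}

```text
clock: 22.27
tcp_pos: [0.4553, -0.1573, 0.0034]
orientation: [0.013, 0.577, 0.816, 0.009]
ft_force: [0.5, -0.3, -0.9]
finger_gap: 1.003
```

Call:
{"api": "jog_arm", "payload": {
  "increments": [
    [-0.2, 0, -0.3, 0],
    [-0.2, 0, -0.3, 0],
    [-0.2, 0, -0.3, 0],
    [-0.2, 0, -0.3, 0],
    [-0.2, 0, -0.3, 0],
    [-0.2, 0, -0.3, 0],
    [-0.2, 0, -0.3, 0],
    [-0.2, 0, -0.3, 0],
    [-0.2, 0, -0.3, 0]
  ],
  "grip": 4.0,
  "force": 30
}}

```text
clock: 23.02
tcp_pos: [0.4533, -0.1574, 0.0007]
orientation: [0.013, 0.577, 0.816, 0.009]
ft_force: [-1.3, 0.6, 5.5]
finger_gap: 0.553
```

Call:
{"api": "jog_arm", "payload": {
  "increments": [
    [0, 0, 0.5, 0],
    [0, 0, 1.5, 0],
    [0, 0, 3.5, 0],
    [0, 0, 6, 0],
    [0, 0, 8.5, 0],
    [1, 1, 11, -0.08],
    [3, 3, 13, -0.17],
    [6, 5.5, 14, -0.25],
    [9, 8.5, 14, -0.32],
    [12, 11.5, 14, -0.36]
  ]
}}

```text
clock: 23.85
tcp_pos: [0.5736, -0.0423, 0.1421]
orientation: [0.015, 0.715, 0.698, 0.008]
ft_force: [0.5, -0.2, -0.4]
finger_gap: 0.551
```

```bash
python3 o.py
```

```text
23.85 [ 0.5736 -0.0423  0.1421] yaw 88.62 [ 0.5 -0.2 -0.4] 0.5511184203216001
```

Call:
{"api": "jog_arm", "payload": {
  "increments": [
    [1.5, 1.5, 0, 0],
    [3, 2.9, -1, 0],
    [3.83, 3.6, -2, 0],
    [3.83, 3.6, -2, 0],
    [3.83, 3.6, -2, 0],
    [3.83, 3.6, -2, 0]
  ]
}}

```text
clock: 24.35
tcp_pos: [0.6109, -0.0071, 0.1218]
orientation: [0.015, 0.716, 0.698, 0.007]
ft_force: [-0.3, 0.1, -0.6]
finger_gap: 0.555
```

```bash
python3 w.py w11 insert_center:.133 nest:.006;python3 o.py
```

```text
clock 24.35 tcp [ 0.6109 -0.0071  0.1218] cam [ 0.539 -0.003  0.261]
insert_center 0.77 19380 [322. 300.] mean [606.4  -6.3] rect [610.4  -6.3] [48.8 72.8] 88.58
nest 0.81 10153 [326. 169.] mean [574.1  -3.3] rect [599.1  -5.5] [100.8 105.4] 88.13
24.5 [ 0.6115 -0.0071  0.1228] yaw 88.56 [-0.7  0.2 -0.1] 0.5544465684879105
```

View pics/w11.png

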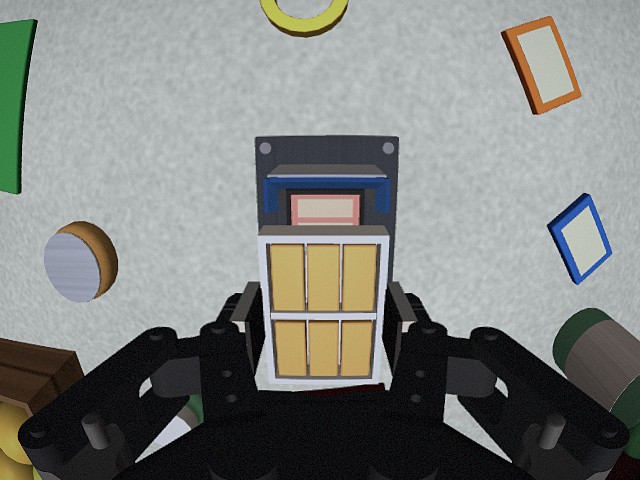

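```bash
python3 - <<'E'
from h import *
import pickle
from scipy.spatial.transform import Rotation as Ro
d=pickle.load(open('w11.pkl','rb'));q=d['q'];R=Ro.from_quat([q[1],q[2],q[3],q[0]]).as_matrix();print(R[:,2]);p=d['p'];t=d['tcp']
yaw=np.radians(-1.4);ex=np.array([np.cos(yaw),np.sin(yaw),0]);ey=np.array([-ex[1],ex[0],0])
for pitch in(-.03,0,.03,.06):
  for dx in (0,):
    e=ex*np.cos(pitch)+np.array([0,0,1])*np.sin(pitch)
    c=t+[0,0,.0063]; 
    n=np.cross(e,ey)
    print(pitch,[proj(p,c+n*.007+e*sx*.034+ey*sy*.024).round(0).tolist() for sx in(-1,1) for sy in (-1,1)])
E
```

```text
[ 0.03066837 -0.0107809  -0.99947147]
-0.03 [[254.0, 235.0], [389.0, 235.0], [267.0, 382.0], [377.0, 383.0]]
0 [[254.0, 233.0], [389.0, 234.0], [267.0, 383.0], [377.0, 384.0]]
0.03 [[255.0, 232.0], [388.0, 232.0], [266.0, 384.0], [377.0, 385.0]]
0.06 [[255.0, 231.0], [388.0, 231.0], [266.0, 385.0], [378.0, 386.0]]
```

Call:
{"api": "jog_arm", "payload": {
  "increments": [
    [0.04, 0.04, -1, 0],
    [0.04, 0.04, -2.2, 0],
    [0.04, 0.04, -3.4, 0],
    [0.04, 0.04, -4.6, 0],
    [0.04, 0.04, -5.6, 0],
    [0.04, 0.04, -6.5, 0],
    [0.04, 0.04, -7.2, 0],
    [0.04, 0.04, -7.4, 0],
    [0.04, 0.04, -7.4, 0],
    [0.04, 0.04, -7.4, 0]
  ]
}}

```text
clock: 25.33
tcp_pos: [0.6122, -0.0066, 0.0491]
orientation: [0.015, 0.716, 0.698, 0.008]
ft_force: [0.7, 0.3, -1.0]
finger_gap: 0.553
```

Call:
{"api": "jog_arm", "payload": {
  "increments": [
    [0, 0, -0.15, 0],
    [0, 0, -0.3, 0],
    [0, 0, -0.45, 0],
    [0, 0, -0.5, 0],
    [0, 0, -0.5, 0]
  ]
}}

```text
clock: 25.75
tcp_pos: [0.6121, -0.0067, 0.044]
orientation: [0.015, 0.716, 0.698, 0.008]
ft_force: [0.9, -0.5, 0.2]
finger_gap: 0.554
```

Call:
{"api": "jog_arm", "payload": {
  "increments": [
    [0, 0, -0.1, 0],
    [0, 0, -0.2, 0],
    [0, 0, -0.25, 0],
    [0, 0, -0.25, 0]
  ]
}}

```text
clock: 26.08
tcp_pos: [0.612, -0.0067, 0.0413]
orientation: [0.015, 0.716, 0.698, 0.008]
ft_force: [1.1, 0.2, -1.1]
finger_gap: 0.551
```

Call:
{"api": "jog_arm", "payload": {
  "increments": [
    [0, 0, -0.07, 0],
    [0, 0, -0.1, 0],
    [0, 0, -0.1, 0]
  ]
}}

```text
clock: 26.33
tcp_pos: [0.6122, -0.0066, 0.0408]
orientation: [0.015, 0.716, 0.698, 0.008]
ft_force: [-1.2, 0.0, 2.7]
finger_gap: 0.551
```

Call:
{"api": "jog_arm", "payload": {
  "increments": [
    [0, 0, -0.05, 0],
    [0, 0, -0.1, 0],
    [0, 0, -0.1, 0]
  ]
}}

```text
clock: 26.58
tcp_pos: [0.6122, -0.0066, 0.0407]
orientation: [0.016, 0.716, 0.698, 0.008]
ft_force: [-2.0, 0.3, 6.9]
finger_gap: 0.556
```

Call:
{"api": "jog_arm", "payload": {
  "increments": [
    [0, 0, 0, 0],
    [0, 0, 0, 0],
    [0, 0, 0, 0],
    [0, 0, 0, 0],
    [0, 0, 0, 0],
    [0, 0, 1, 0],
    [0, 0, 3, 0],
    [0, 0, 6, 0],
    [0, 0, 9, 0],
    [0, 0, 9, 0]
  ],
  "grip": 8.54
}}

```text
clock: 27.42
tcp_pos: [0.6165, -0.0062, 0.1385]
orientation: [0.02, 0.715, 0.699, 0.014]
ft_force: [0.3, 0.1, 0.9]
finger_gap: 0.999
```

```bash
python3 w.py w12 insert_center:.054 lid_center:.010; python3 o.py
```

```text
clock 27.4167 tcp [ 0.6165 -0.0062  0.1385] cam [ 0.542 -0.003  0.276]
insert_center 0.88 7986 [325. 227.] mean [610.5  -6.2] rect [612.1  -6.1] [47.9 69.7] 88.77
lid_center 0.93 4423 [527.  57.] mean [487.3 157.4] rect [487.1 158.3] [67.7 52.5] 24.72
lid_center 0.47 4431 [ 89. 247.] mean [ 635.6 -217.9] rect [ 636.8 -220.8] [68.9 90.5] 17.09
27.5667 [ 0.612  -0.0066  0.1313] yaw 88.57 [-0.1  0.  -0. ] 1.0008256081969444
```

View pics/w12.png

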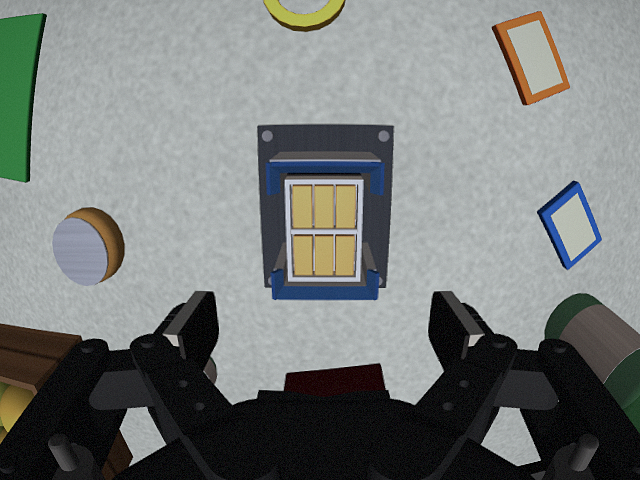

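Call:
{"api": "jog_arm", "payload": {
  "increments": [
    [-1, 1.5, 1, 0.08],
    [-3, 4, 2, 0.17],
    [-5.5, 7, 3, 0.26],
    [-8, 10.5, 3, 0.35],
    [-10.5, 13.5, 3, 0.42],
    [-12.5, 16, 3, 0.454],
    [-12.5, 16.5, 3, 0.454],
    [-12.5, 16.5, 3, 0.454],
    [-12.5, 16.5, 3, 0.454]
  ]
}}

```text
clock: 28.32
tcp_pos: [0.4867, 0.1584, 0.1606]
orientation: [0.013, 0.54, 0.841, 0.011]
ft_force: [-0.8, 0.1, -0.5]
finger_gap: 0.998
```

```bash
python3 w.py w13 lid_center:.010; python3 o.py; python3 two.py w12 w13 lid_center
```

```text
clock 28.3167 tcp [0.4867 0.1584 0.1606] cam [0.42 0.13 0.3 ]
lid_center 0.57 4884 [329. 210.] mean [484.1 161.3] rect [485.  161.8] [68.9 48.4] 24.58
28.4167 [0.4873 0.1576 0.1607] yaw 114.5 [-0.2 -0.  -0.2] 0.9977422159650582
(np.float64(0.6602168938825262), np.float64(0.004), [(array([485.91845703, 161.95985413]), [53.705326080322266, 69.24209594726562]), (array([486.30575562, 162.49453735]), [49.43212890625, 70.37815856933594])])
(np.float64(1.3270798810896525), np.float64(0.002), [(array([485.50805664, 163.16815186]), [54.09971618652344, 69.75059509277344]), (array([486.75448608, 162.71257019]), [49.766693115234375, 70.85443115234375])])
(np.float64(1.5962599812244487), np.float64(0.006), [(array([486.32885742, 160.7515564 ]), [53.310916900634766, 68.73362731933594]), (array([485.85702515, 162.27648926]), [49.097564697265625, 69.90181732177734])])
```

View pics/w13.png

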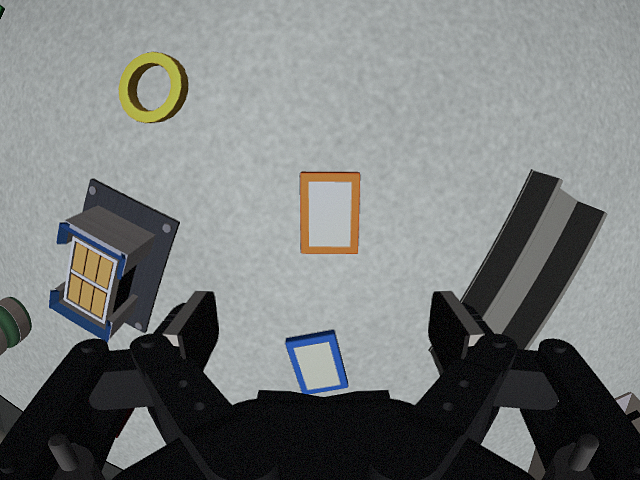

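Call:
{"api": "jog_arm", "payload": {
  "increments": [
    [-0.23, 0.42, -2.5, 0],
    [-0.23, 0.42, -4.5, 0],
    [-0.23, 0.42, -6.1, 0],
    [-0.23, 0.42, -6.1, 0],
    [-0.23, 0.42, -6.1, 0]
  ]
}}

```text
clock: 28.83
tcp_pos: [0.4852, 0.1606, 0.0989]
orientation: [0.013, 0.542, 0.84, 0.01]
ft_force: [0.1, 0.4, 0.7]
finger_gap: 0.999
```

```bash
python3 w.py w14 lid_center:.010; python3 o.py; python3 two.py w13 w14 lid_center
```

```text
clock 28.8333 tcp [0.4852 0.1606 0.0989] cam [0.419 0.133 0.238]
lid_center 0.58 7380 [325. 234.] mean [483.1 161.3] rect [484.4 161.7] [67.9 47.8] 24.6
28.9333 [0.486  0.1616 0.1005] yaw 114.45 [-0.4  0.2  0.2] 1.0013494121692532
(np.float64(0.025779610097632404), np.float64(0.002), [(array([486.75448608, 162.71257019]), [49.766693115234375, 70.85443115234375]), (array([486.75161743, 162.68695068]), [49.52008056640625, 70.3031005859375])])
(np.float64(0.12654631063738406), np.float64(0.0), [(array([487.20324707, 162.93063354]), [50.101226806640625, 71.33070373535156]), (array([487.32952881, 162.93881226]), [49.9398193359375, 70.89891052246094])])
(np.float64(0.14478646761893293), np.float64(0.004), [(array([486.30575562, 162.49453735]), [49.43212890625, 70.37815856933594]), (array([486.17373657, 162.43508911]), [49.10038375854492, 69.7072982788086])])
```

View pics/w14.png

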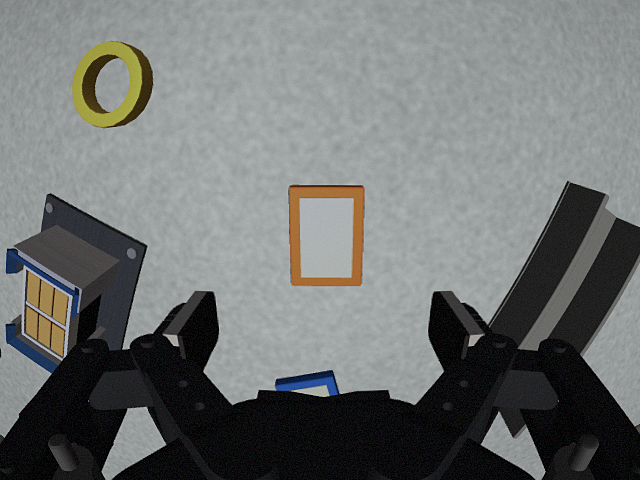

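Call:
{"api": "jog_arm", "payload": {
  "increments": [
    [-0.1, 0, -3, 0],
    [-0.1, 0, -5.5, 0],
    [-0.1, 0, -7.5, 0],
    [-0.1, 0, -8.8, 0],
    [-0.1, 0, -9.6, 0],
    [-0.1, 0, -9.9, 0],
    [-0.1, 0, -9.9, 0],
    [-0.1, 0, -9.9, 0],
    [-0.1, 0, -9.9, 0]
  ]
}}

```text
clock: 29.68
tcp_pos: [0.4859, 0.1622, 0.0027]
orientation: [0.014, 0.541, 0.841, 0.013]
ft_force: [-0.4, 0.4, -0.1]
finger_gap: 1.001
```

```bash
python3 w.py w15; python3 o.py
```

```text
clock 29.6833 tcp [0.4859 0.1622 0.0027] cam [0.419 0.134 0.141]
29.7333 [0.4858 0.1621 0.0026] yaw 114.45 [ 0.1  0.9 -0.6] 1.0008225380401665
```

View pics/w15.png

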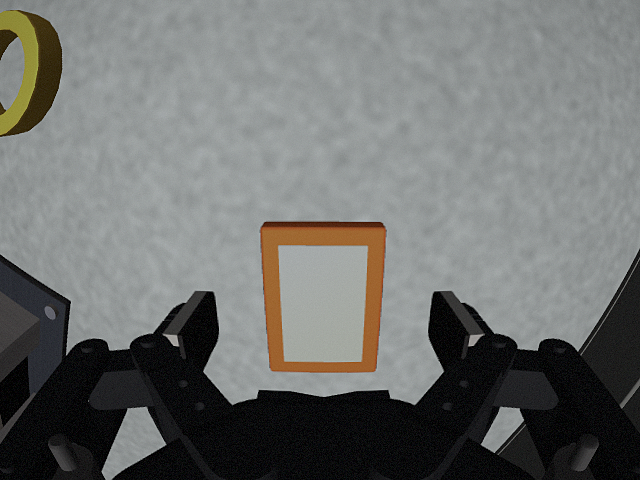

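Lid centred between the fingers at (322,300). Lower slightly more and grip.

Call:
{"api": "jog_arm", "payload": {
  "increments": [
    [-0.05, 0, -0.3, 0],
    [-0.05, 0, -0.35, 0],
    [-0.05, 0, -0.35, 0],
    [-0.05, 0, -0.35, 0],
    [-0.05, 0, -0.35, 0],
    [-0.05, 0, -0.35, 0],
    [-0.05, 0, -0.35, 0],
    [-0.05, 0, -0.35, 0],
    [-0.05, 0, -0.35, 0]
  ],
  "grip": 4.0,
  "force": 30
}}

```text
clock: 30.48
tcp_pos: [0.4854, 0.1622, -0.0006]
orientation: [0.014, 0.541, 0.841, 0.013]
ft_force: [-1.4, -0.3, 6.2]
finger_gap: 0.555
```

```bash
python3 o.py
```

```text
30.4833 [ 0.4854  0.1622 -0.0006] yaw 114.46 [-1.4 -0.3  6.2] 0.5547375390052482
```

Call:
{"api": "jog_arm", "payload": {
  "increments": [
    [0, 0, 0.5, 0],
    [0, 0, 1.5, 0],
    [0, 0, 3.5, 0],
    [0, 0, 6, 0],
    [0, 0, 8.5, 0],
    [1, -1.5, 11, -0.1],
    [3, -4, 13, -0.2],
    [5.5, -7, 14, -0.3],
    [8, -10.5, 14, -0.4],
    [10.5, -13.5, 14, -0.45]
  ]
}}

```text
clock: 31.32
tcp_pos: [0.5912, 0.026, 0.1406]
orientation: [0.017, 0.716, 0.697, 0.011]
ft_force: [0.5, 0.9, -1.3]
finger_gap: 0.548
```

Call:
{"api": "jog_arm", "payload": {
  "increments": [
    [1.3, -1.8, -0.5, 0],
    [2.2, -3.4, -1.5, 0],
    [2.2, -3.4, -2, 0],
    [2.2, -3.4, -2, 0],
    [2.2, -3.4, -2, 0]
  ]
}}

```text
clock: 31.73
tcp_pos: [0.6124, -0.0079, 0.1199]
orientation: [0.016, 0.716, 0.697, 0.01]
ft_force: [0.4, -0.2, -0.4]
finger_gap: 0.547
```

```bash
python3 w.py w16 lid_center:.134;python3 o.py
```

```text
clock 31.7333 tcp [ 0.6124 -0.0079  0.1199] cam [ 0.539 -0.004  0.258]
lid_center 0.82 17921 [323. 297.] mean [604.8  -7.1] rect [608.4  -7.2] [45.9 66.9] 88.66
31.8333 [ 0.613  -0.0072  0.121 ] yaw 88.55 [-0.9  0.3  0.5] 0.5528075213524882
```

View pics/w16.png

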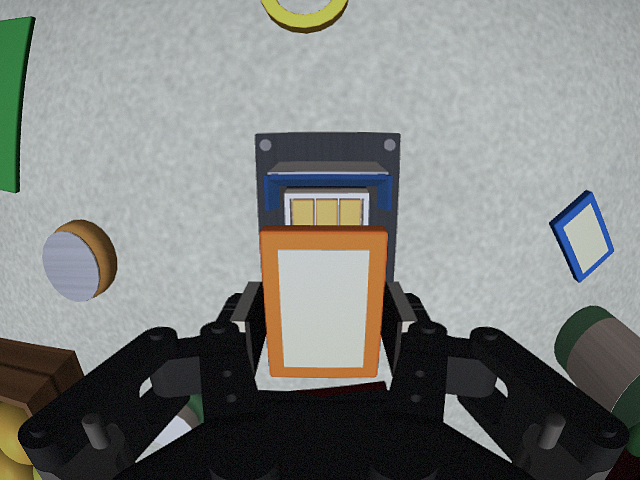

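Call:
{"api": "jog_arm", "payload": {
  "increments": [
    [0.03, 0.04, -1, 0],
    [0.03, 0.04, -2, 0],
    [0.03, 0.04, -3, 0],
    [0.03, 0.04, -4, 0],
    [0.03, 0.04, -5, 0],
    [0.03, 0.04, -5.6, 0],
    [0.03, 0.04, -6, 0],
    [0.03, 0.04, -6, 0],
    [0.03, 0.04, -6, 0]
  ]
}}

```text
clock: 32.58
tcp_pos: [0.6134, -0.0069, 0.0608]
orientation: [0.017, 0.716, 0.698, 0.011]
ft_force: [0.1, -1.3, -0.5]
finger_gap: 0.549
```

Call:
{"api": "jog_arm", "payload": {
  "increments": [
    [0, 0, -0.15, 0],
    [0, 0, -0.3, 0],
    [0, 0, -0.45, 0],
    [0, 0, -0.5, 0],
    [0, 0, -0.5, 0]
  ]
}}

```text
clock: 33.0
tcp_pos: [0.6134, -0.0069, 0.0558]
orientation: [0.017, 0.716, 0.698, 0.011]
ft_force: [-0.8, 0.2, -1.1]
finger_gap: 0.544
```

Call:
{"api": "jog_arm", "payload": {
  "increments": [
    [0, 0, -0.1, 0],
    [0, 0, -0.18, 0],
    [0, 0, -0.18, 0]
  ]
}}

```text
clock: 33.25
tcp_pos: [0.6133, -0.0069, 0.0539]
orientation: [0.017, 0.716, 0.698, 0.011]
ft_force: [-0.9, -0.1, -0.9]
finger_gap: 0.55
```

Call:
{"api": "jog_arm", "payload": {
  "increments": [
    [0, 0, -0.05, 0],
    [0, 0, -0.1, 0],
    [0, 0, -0.1, 0]
  ]
}}

```text
clock: 33.5
tcp_pos: [0.6134, -0.0068, 0.0535]
orientation: [0.017, 0.716, 0.698, 0.011]
ft_force: [-1.1, -0.3, 4.3]
finger_gap: 0.549
```

Call:
{"api": "jog_arm", "payload": {
  "increments": [
    [0, 0, -0.05, 0],
    [0, 0, -0.08, 0],
    [0, 0, -0.08, 0]
  ]
}}

```text
clock: 33.75
tcp_pos: [0.6134, -0.0069, 0.0534]
orientation: [0.017, 0.716, 0.698, 0.011]
ft_force: [-2.3, 0.5, 6.4]
finger_gap: 0.551
```

Call:
{"api": "jog_arm", "payload": {
  "increments": [
    [0, 0, 0, 0],
    [0, 0, 0, 0],
    [0, 0, 0, 0],
    [0, 0, 0, 0],
    [0, 0, 0, 0],
    [0, 0, 1, 0],
    [0, 0, 3, 0],
    [0, 0, 6, 0],
    [0, 0, 9, 0],
    [0, 0, 9, 0]
  ],
  "grip": 8.54
}}

```text
clock: 34.58
tcp_pos: [0.6177, -0.0065, 0.1513]
orientation: [0.022, 0.715, 0.699, 0.016]
ft_force: [0.7, 0.8, -0.0]
finger_gap: 1.001
```

Call:
{"api": "jog_arm", "payload": {
  "increments": [
    [0, 0, 0, 0],
    [0, 0, 0, 0],
    [0, 0, 0, 0]
  ]
}}

```text
clock: 34.83
tcp_pos: [0.6173, -0.0065, 0.1512]
orientation: [0.021, 0.715, 0.699, 0.016]
ft_force: [-0.3, -0.2, -0.4]
finger_gap: 1.004
```

```bash
python3 w.py w17 lid_center:.064; python3 o.py; python3 -c "
from h import *
save('scene','pics/s2.png');save('top','pics/t2.png')
a=cv2.imread('pics/s2.png')[190:300,260:400];b=cv2.imread('pics/t2.png')[180:290,270:410]
cv2.imwrite('pics/c2.png',cv2.resize(np.vstack([a,b]),None,fx=2.7,fy=2.7,interpolation=cv2.INTER_CUBIC))"
```

```text
clock 34.8333 tcp [ 0.6173 -0.0065  0.1512] cam [ 0.542 -0.003  0.289]
lid_center 0.62 7694 [320. 225.] mean [610.7  -6.4] rect [611.8  -6.3] [48.8 69.3] 89.01
34.9333 [ 0.617  -0.0066  0.1502] yaw 88.65 [ 0.5 -0.4 -0.3] 1.0010748730219905
```

View pics/w17.png

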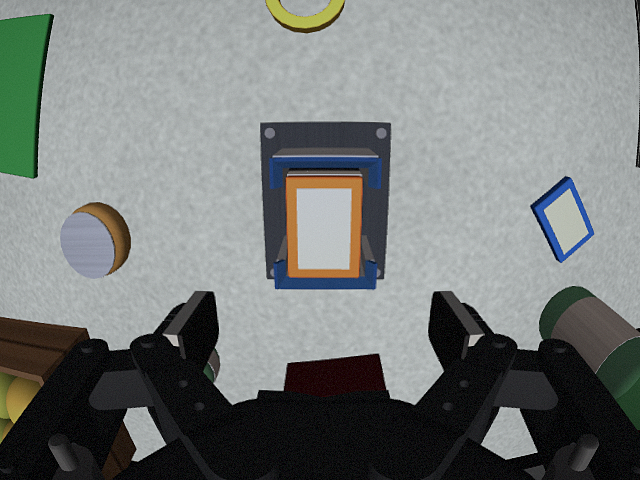

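View pics/c2.png

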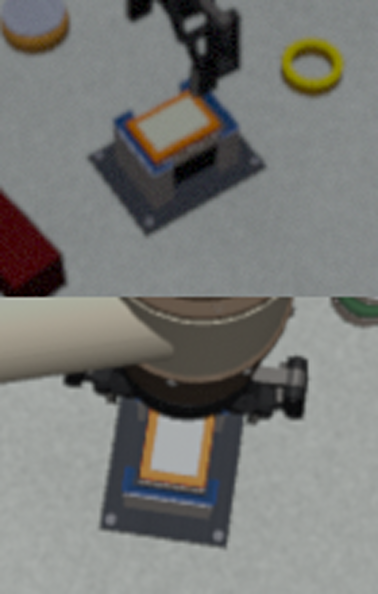

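The lid sits flush in the nest, centred at (611.8, −6.3) mm, and the gripper is clear, so I'm handing in.

```bash
python3 -c "
from rig import bot
print(bot.sign_off())"
```

```text
the job is handed in; nothing more can be done
None
```

The snack pack is assembled in the nest and handed in at about 35 s of the 72 s allowed; the hand-in gave no verdict.

I took the tray from the lane by its ends and set it on the green board. I let go, took it again by its long sides and lowered it into the nest. The insert and then the orange lid went on top. I lowered each piece in small steps until the wrist force showed contact, at most about 7 N.

**Position checks:** The wrist camera put all three pieces within about 1 mm of the measured nest centre (611.9, −6.0 mm) and within about 0.3° of its yaw (−1.2°):

| Piece | x (mm) | y (mm) | yaw |
|---|---|---|---|
| Tray | 611.9 | −6.6 | −1.5° |
| Insert | 612.1 | −6.1 | −1.2° |
| Lid | 611.8 | −6.3 | −1.0° |

**Heights:** The last contact heights fit the expected 6, 40 and 54 mm surfaces. The final pictures show the lid level inside the end walls and the gripper about 9 cm above the lid.

**Disagreements:**
- The overhead camera read about 2 mm off the wrist camera, and the scene camera about 5 mm off the overhead one, so I used the wrist readings.
- The two-view height for the lid came out at 2–4 mm instead of 10 mm. That estimate was poor, so I used the stated height, and the contact height agreed with it.
- The tool tilted by up to about 3° as the moves added up, but the pieces settled flat when released.

I did not measure the bystanders again at the end. The grips stayed clear of them, and those in the last pictures (blue lid, tin, tape and carton) show no sign of having moved.

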